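# Clamp a dropper bottle in a cam fixture

## Robot

A 6-joint arm with a two-finger parallel gripper is mounted at the origin on a cart in front of the work surface, level with it; the furniture and walls round the work are solid. World frame = base frame: x ahead of the robot, y to its left, z up, the work surface at z = 0. Lengths are in mm, angles in rad, forces in N, time in s.
With the tool pointing down it reaches from about 275 to 750 mm from the base axis. Payload 10.2 kg.
Tool frame: the origin (TCP) lies on the front face of the gripper's body, between the roots of the fingers; the fingertips stand 73 mm ahead of it and the grasp point (between the pads) lies 54 mm ahead of it; z points along the fingers, y is the line along which they close (so a half turn about z gives the same grasp; the last joint's range is limited). The gripper opens to 85 mm and grips with 20 to 120 N. Pads are 22 mm wide; open, the fingers measure 114 mm over their backs; the gripper's body (76 mm by 85 mm) begins 54 mm behind the grasp point. The pads swing forward as they close: fully open they stand 13 mm farther back than shut.
Start: joints at [-1.543, 0.313, 1.498, -0, 1.331, -0.223], TCP at [130.281, -508.585, 303.894] pointing down, gripper open.
Joint ranges: [-2.94, 2.94], [-0.97, 2.17], [0.19, 2.56], [-1.23, 4.37], [0.02, 3.11], [-2.88, 2.88]. Speed limits (rad/s): [2.39, 2.39, 3.01, 3.14, 3.14, 3.14].

## Interface

Orientations are given as a unit quaternion [w, x, y, z].
In Python, from rig import * gives the robot as it stands.
- The arm moves only by the tool step_arm, never from a script. Its argument "plan" is a list of rows, each an object with "offset": the shift along the tool's x, y, z in cm, a list of three; "rot": the turn, a rotation vector about the tool's x, y, z in degrees, a list of three; "gripper": the finger opening in cm, from 0 to 8.54. In form: [{"offset": [x, y, z], "rot": [wx, wy, wz], "gripper": gripper}, ...]. A call has 1 to 12 rows; each row is the pose to reach, as a shift and turn from the pose commanded when the call began, along the tool's axes at that moment; what a row does not reach only later rows make up. A row lasts 1/10 s, in which the tool goes at most 50 mm and 8.59 degrees, less where a joint would pass 70% of its speed; a pose out of reach is approached as far as the arm can. A call with a gripper value outside its range is refused whole. The fingers move at their own pace and stop on an object; "squeeze" is the grip in N (left out, the last holds). Time passes only in rows, so rows that repeat a pose let the fingers close. It gives the time, the measured TCP pose, the force, the opening and the grip force at its end, in the units of the state.
- sense(): the state, without advancing time (a new reading comes with each control period).
- capture(name): name is "scene" or "top" or "wrist"; returns a dict with "color" (384x512x3 uint8, red, green, blue), "depth" (384x512 float32, mm along the optical axis (not along the pixel's ray), 0 where there is no reading), "vertical_fov" (degrees; the focal length in pixels is half the picture's height over the tangent of half this angle, whatever the lens; pixels are square), "cx", "cy" (the principal point, pixels), "rvec" (rotation vector, rad) and "tvec" (3), from world to camera coordinates, as OpenCV has them; the wrist camera has in their place "mount" (4x4, takes a point from camera to tool coordinates, whose origin is the TCP and whose axes are the flange's). Camera axes: x right, y down, z forward; pixel columns grow to the right and rows downward; lengths in mm; the calibration is good to about 2 mm. A picture is of the moment at which its call begins: read the wrist's pose just before it.
- finish_job(): hands the job in; it is judged then, once.
The state is a dict: "time_s": time; "joints": joint angles; "dq": joint speeds; "tau": joint torques, N m; "eef_pos": TCP position; "ee_rot": TCP orientation; "force": force on the tool from outside, world axes, zero at the start; "wrist_torque": the same for the moment, N m; "grip_width": opening from 0.0 (shut) to 1.0 (fully open); "grip_force": force on a finger pad.
Only numpy, scipy, OpenCV 4.12 (cv2) and the standard library are available. Lean on these libraries where they do the work, as an engineer would, in place of code of your own. Each camera call takes 0.05 s, during which the arm holds its last target. There are 200 camera calls.

## Task

Stand the amber dropper bottle that is out on the table upright in the nest of the green cam clamp, between the jaw and the V-shaped fence, and let go of it. Then turn the red-knobbed crank clockwise (seen from above), feeling for the hump, until the cam has gone over it and settles in its flat dwell, so that the clamp keeps the bottle tight by itself when you let go. Do not let the cam run on past the dwell to its stop, and do not disturb the beaker, the atomiser or the label roll.

Things in the scene. Friction and masses are not known exactly. Their poses are not given: they have to be found in the camera images.
- bottle_mid (a point): Centre of the only dropper bottle standing out on the table: amber body 38 mm in diameter, 67 mm tall, black collar and dropper bulb above it (20 mm wide) up to 102 mm over its foot; z up. This point is 51 mm above its foot; the collar, 25 to 35 mm above this point, can be gripped. About 60 g.
- fixture: The cam clamp, fixed to the table: dark steel base plate 96 x 222 mm, 14 mm thick, green cam housing 88 x 104 mm, 49 mm high. Origin on the table under the camshaft; y axis from the camshaft to the bottle nest, z up. The aluminium V fence at the far (+y) end opens to -y, top 44 mm above the table. Clamped, the bottle's axis lies at x = 0, y = 125 mm.
- nest (a point): Where to set the bottle's foot down: on the base plate (14 mm above the table), midway in the free play between the open jaw and the fence. The bottle has 4.5 mm of play either way along the fixture's y; the jaw then pushes it into the V fence, which centres it along x (within 10 mm).
- jaw: The flat sprung jaw, an aluminium block 36 mm wide, top 44 mm above the table, that moves along the fixture's +y. Open, its origin lies under the camshaft and its face 97 mm along y. It stops when it has pushed the bottle against the fence (9 mm travel at most), half-way up the cam's rise; from then on only its spring load grows, from 4 N to about 18 N in the dwell.
- shaft (a point): Point on the upright crank (cam) shaft's axis, 86 mm above the table. Past the hump the knob pulls ahead by up to about 2 N into the dwell, a flat of the cam 0.5 rad wide from hump to hump: let go inside it and the crank settles at its middle and stays. Beyond the middle the knob resists again by about 2 N; 0.25 rad beyond is a second hump, after which the clamp opens and the knob runs on.
- knob (a point): Centre, half-way up, of the red crank knob: upright, 20 mm in diameter, 45 mm tall, 86 mm above the table, on an arm 45 mm from the shaft's axis (top of the arm 62 mm above the table). The knob spins freely on its pin, so it can be gripped and carried round without turning the gripper.
- crank (a joint): Crank angle (rad), growing clockwise from above; at 0 the arm points 0.35 rad anticlockwise of the fixture's x. The cam sits on the shaft at an unmeasured angle: the middle of its dwell lies somewhere from 1.55 to 3.45. From about 0.75 rad before the middle the knob resists by up to about 9 N, falling away at the hump, 0.25 rad before it. Let go before the hump, the crank turns back.
- stop: The hard stop, a steel peg inside the cam housing that a lug on the cam meets 0.9 rad beyond the middle of the dwell. Not visible. Its frame is the fixture's own.
- beaker: Bystander: small clear beaker, 47 mm wide, 55 mm tall; origin under its foot.
- atomiser: Bystander: slim atomiser vial with gold cap, 18 mm in diameter, 80 mm tall; origin under its foot.
- label_roll: Bystander: white label roll, 64 mm in diameter, 26 mm high, lying flat; origin under its centre.

How it is judged:
By the outcome, as a careful person would: the job done as asked, in the order asked, and still so for the second after the job is handed in, with the robot touching nothing.
It also fails if it takes over 72 s, if anything falls off the work surface, if the arm or the gripper's body presses on something with over 40 N, if the wrist force passes 120 N, or if a joint passes its speed limit or range.

## Working session

There is one attempt and no reset: what is moved stays moved. The work goes in short steps, Python scripts to look and compute and a tool call to move; the robot and the scene stay as the last step left them, time stands still between calls to the robot, and variables do not carry over. Pictures are saved under pics/ and viewed, at most 10 in all, crops included, and the job is handed in when it is done.

Besides the shell and the picture viewer there is one more tool, called after "Request:" by a JSON object that holds its "method" and its "body", one argument or row to a line. step_arm: Moves the arm, as the interface text tells. Its arguments: {"type":"object","properties":{"plan":{"type":"array"},"squeeze":{"type":"number"}},"required":["plan"]}

```bash
mkdir -p pics; ls
cat > h.py <<'E'
from rig import *
import numpy as np, cv2
from scipy.spatial.transform import Rotation as R
def cloud(c, T=None):
    d=c["depth"]; h,w=d.shape; f=h/2/np.tan(np.radians(c["vertical_fov"])/2)
    v,u=np.mgrid[:h,:w]; P=np.stack([(u-c["cx"])/f*d,(v-c["cy"])/f*d,d],-1)
    if "rvec" in c:
        M=R.from_rotvec(np.ravel(c["rvec"])).as_matrix(); W=(P-np.ravel(c["tvec"]))@M
    else:
        p,q=T; m=np.array(c["mount"]); P=P@m[:3,:3].T+m[:3,3]; W=P@q.as_matrix().T+p
    W[d==0]=np.nan
    return W
def pose():
    s=sense(); q=s["ee_rot"]; return np.array(s["eef_pos"]),R.from_quat([q[1],q[2],q[3],q[0]])
E
python3 - <<'E'
from h import *
s=sense(); print(s)
for n in("scene","top"):
    c=capture(n); np.savez(f"{n}.npz",**c); cv2.imwrite(f"pics/{n}.png",c["color"][...,::-1])
    print(n,c["rvec"],c["tvec"],c["vertical_fov"])
a=np.hstack([cv2.imread("pics/scene.png"),cv2.imread("pics/top.png")]);
E
```

```text
pics
{'time_s': 0.0, 'joints': array([-1.54341242e+00,  3.13460769e-01,  1.49843409e+00,  5.91013343e-06,
        1.33099112e+00, -2.23416660e-01]), 'dq': array([ 1.31501642e-03,  6.15942675e-05, -3.07697844e-04,  2.38437113e-04,
       -3.29241422e-03, -1.01216238e-03]), 'tau': array([ 5.11172493e-05, -4.12264431e+01, -2.59742260e+01, -1.87015826e-04,
        4.11340196e-03, -1.11711344e-06]), 'eef_pos': array([ 130.27051703, -508.41421709,  303.33063084]), 'ee_rot': array([-6.43276536e-04,  9.92147563e-01,  1.25071160e-01,  6.61382238e-05]), 'force': array([0.08955408, 0.5220439 , 0.71311458]), 'wrist_torque': array([-0.00881727, -0.01273401,  0.03482674]), 'grip_force': 0.0, 'grip_width': 1.0034340948749734}
scene [ 0.80378931 -2.55338753  1.11107876] [ 448.9070848   248.32660175 1015.58022235] 48.921169209787976
top [ 2.16956965 -2.10289447  0.2215322 ] [ -40.55101321  568.73306586 1019.60576893] 57.872158922317475
```

View pics/scene.png

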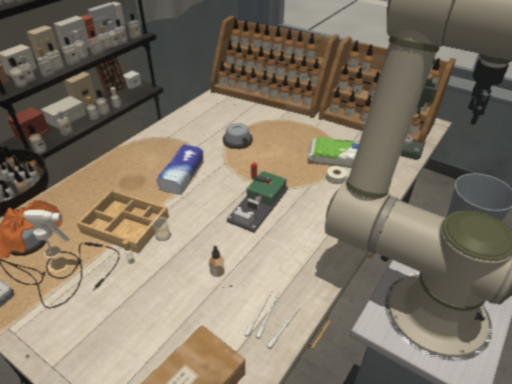

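View pics/top.png

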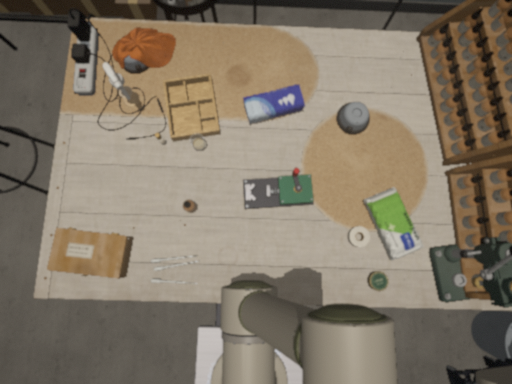

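The scene and top views show the bottle at top (190,205). The fixture spans top (245–313, 175–208), with the green housing on the right, the nest on the left and the red knob at (296,171). The beaker is at (200,143) and the label roll at (359,237).

Run:
```python
from h import *
for n in("top","scene"):
    c=dict(np.load(n+".npz")); W=cloud(c); hsv=cv2.cvtColor(c["color"],cv2.COLOR_RGB2HSV).astype(int); H,S,V=hsv[...,0],hsv[...,1],hsv[...,2]
    z=W[...,2]; v,u=np.mgrid[:384,:512]
    box=dict(top=(235,325,165,220),scene=(222,295,155,235))[n]
    b=(u>=box[0])&(u<box[1])&(v>=box[2])&(v<box[3])
    m=b&(z>40)&(z<60)&(H>40)&(H<90)&(S>80)
    def rect(m,t):
        P=W[m]; r=cv2.minAreaRect(P[:,:2].astype(np.float32)); print(n,t,m.sum(),"med",np.nanmedian(P,0).round(1),"rect",np.round(r[0],1),np.round(r[1],1),round(r[2],1))
    rect(m,"green")
    rect(b&(z>8)&(z<62),"all fixture")
    rect(b&(z>8)&(z<20),"plate")
    m=b&((H<8)|(H>172))&(S>150)&(z>60); rect(m,"knob"); print(np.nanmax(W[m][:,2]))
    bb=dict(top=(178,205,192,218),scene=(205,228,240,280))[n]
    b2=(u>=bb[0])&(u<bb[1])&(v>=bb[2])&(v<bb[3])
    rect(b2&(z>12),"bottle"); rect(b2&(z>75),"bulb"); print(np.nanmax(z[b2]))
    if n=="top":
        for q,(x0,x1,y0,y1) in dict(beaker=(190,210,133,153),roll=(345,373,223,250),atom=(152,170,130,148),lid=(365,390,268,294)).items():
            b3=(u>=x0)&(u<x1)&(v>=y0)&(v<y1)&(z>8); rect(b3,q); print(np.nanmax(z[b3]))
```

```text
top green 8 med [ 553.6 -114.7   49.3] rect [ 554.9 -113.1] [51.4 33.3] 74.5
top all fixture 2025 med [563.9 -70.8  41.6] rect [569.3 -72.8] [ 96.1 221.2] 5.3
top plate 885 med [555.7 -24.6  14. ] rect [569.3 -72.8] [ 96.1 221.2] 5.3
top knob 15 med [ 615.2 -119.4  106.4] rect [ 616.3 -119.8] [ 8.5 12.5] 48.0
112.02588335826101
top bottle 149 med [508.2 197.5  54.9] rect [512.1 201.7] [35.9 36.1] 47.6
top bulb 34 med [511.  200.   79.7] rect [512.1 201.9] [16.5 16.6] 47.0
101.6241024629648
top beaker 236 med [727.3 190.3  28.7] rect [723.8 182.2] [51.2 60.6] 7.6
57.83712875485947
top roll 326 med [ 434.3 -327.    25.7] rect [ 435.1 -328.3] [61.9 63. ] 1.5
32.38402082764201
top atom 75 med [719.9 303.7  49.4] rect [732.2 307.5] [35.9 57.1] 4.4
83.04274227614053
top lid 329 med [ 302.1 -382.7   26.1] rect [ 302.  -384.7] [57.2 57.7] 8.5
32.504003996751315
scene green 57 med [560.7 -98.2  48.6] rect [ 568.4 -119.3] [87.7 61.4] 88.2
scene all fixture 1852 med [554.  -69.9  33.1] rect [565.9 -67.5] [ 98.4 221.6] 5.6
scene plate 691 med [539.5 -27.1  13.3] rect [565.5 -67.4] [ 97.6 221.3] 5.6
scene knob 35 med [ 612.4 -110.9   98.7] rect [ 614.8 -114.1] [ 9.2 18.1] 34.8
110.94140243841242
scene bottle 320 med [501.7 212.9  51.4] rect [505.1 210.1] [38.5 31.4] 38.6
scene bulb 57 med [506.5 207.8  81.4] rect [508.4 206.4] [17.5 16.2] 39.1
102.64424334220732
```

Request:
{"method": "step_arm", "body": {
  "plan": [
    {"offset": [52.8, -32.7, -5.7], "rot": [0, 0, -8.1], "gripper": 8.5},
    {"offset": [52.8, -32.7, -5.7], "rot": [0, 0, -16.2], "gripper": 8.5},
    {"offset": [52.8, -32.7, -5.7], "rot": [0, 0, -24.3], "gripper": 8.5},
    {"offset": [52.8, -32.7, -5.7], "rot": [0, 0, -32.4], "gripper": 8.5},
    {"offset": [52.8, -32.7, -5.7], "rot": [0, 0, -40.5], "gripper": 8.5},
    {"offset": [52.8, -32.7, -5.7], "rot": [0, 0, -48.6], "gripper": 8.5},
    {"offset": [52.8, -32.7, -5.7], "rot": [0, 0, -56.7], "gripper": 8.5},
    {"offset": [52.8, -32.7, -5.7], "rot": [0, 0, -64.8], "gripper": 8.5},
    {"offset": [52.8, -32.7, -5.7], "rot": [0, 0, -72.9], "gripper": 8.5},
    {"offset": [52.8, -32.7, -5.7], "rot": [0, 0, -81], "gripper": 8.5},
    {"offset": [52.8, -32.7, -5.7], "rot": [0, 0, -81], "gripper": 8.5},
    {"offset": [52.8, -32.7, -5.7], "rot": [0, 0, -81], "gripper": 8.5}
  ]
}}

```text
time_s: 1.3
eef_pos: [545.4, -75.8, 358.7]
ee_rot: [-0.0, 0.673, 0.74, -0.0]
force: [-0.4, -0.6, 0.8]
grip_width: 0.998
grip_force: 0.0
```

Request:
{"method": "step_arm", "body": {
  "plan": [
    {"offset": [0, 0, 0], "rot": [0, 0, 0], "gripper": 8.5},
    {"offset": [0, 0, 0], "rot": [0, 0, 0], "gripper": 8.5},
    {"offset": [0, 0, 0], "rot": [0, 0, 0], "gripper": 8.5}
  ]
}}

```text
time_s: 1.6
eef_pos: [543.7, -78.5, 358.4]
ee_rot: [-0.0, 0.674, 0.739, -0.0]
force: [-1.2, -0.7, -0.2]
grip_width: 0.998
grip_force: 0.0
```

```bash
cat >> h.py <<'E'
def yaw(q): x=q.as_matrix()[:,0]; return np.degrees(np.arctan2(x[1],x[0]))
def off(target):
    p,q=pose(); return ((np.array(target)-p)@q.as_matrix()/10).round(2), p.round(1), yaw(q).round(2)
E
python3 - <<'E'
from h import *
T=pose(); c=capture("wrist"); np.savez("w1.npz",**c,p=T[0],q=T[1].as_quat()); print(T[0],yaw(T[1]),np.round(c["mount"],3),sense()["joints"])
cv2.imwrite("pics/w1.png",c["color"][...,::-1])
E
```

```text
[543.73895064 -78.49573655 358.43883764] 95.3134330582675 [[ 1.0000e-03 -9.5500e-01 -2.9800e-01  7.6388e+01]
 [ 1.0000e+00  1.0000e-03 -0.0000e+00  2.4500e-01]
 [ 0.0000e+00 -2.9800e-01  9.5500e-01 -7.0932e+01]
 [ 0.0000e+00  0.0000e+00  0.0000e+00  1.0000e+00]] [-3.57089798e-01  3.35653034e-01  1.32470226e+00 -1.99957376e-04
  1.48178004e+00 -4.49255854e-01]
```

View pics/w1.png

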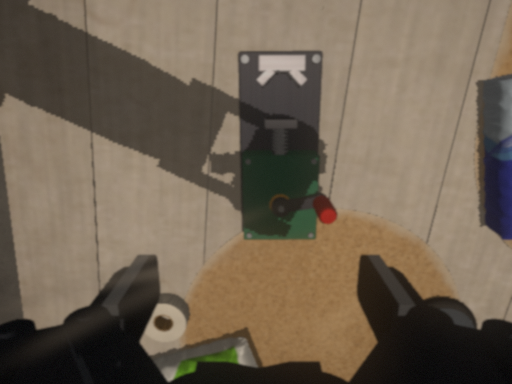

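The wrist view shows the V fence at (282,70), the jaw bar at (281,123), the crank shaft near (280,205) and the red knob at (325,208). I'll measure these from its depth.

Run:
```python
from h import *
c=dict(np.load("w1.npz")); W=cloud(c,(c["p"],R.from_quat(c["q"])))
hsv=cv2.cvtColor(c["color"],cv2.COLOR_RGB2HSV).astype(int); H,S,V=hsv[...,0],hsv[...,1],hsv[...,2]
v,u=np.mgrid[:384,:512]; z=W[...,2]; b=(u>225)&(u<345)&(v>40)&(v<250)
print("table z",np.nanmedian(z[60:100,380:460]))
m=b&(z>7)&(z<54); r=cv2.minAreaRect(W[m][:,:2].astype(np.float32)); print("fixture",r)
a=np.radians(r[2] if r[2]<45 else r[2]-90); F=np.array([[np.cos(a),np.sin(a)],[-np.sin(a),np.cos(a)]])
def st(m,t):
    P=W[m]; L=(P[:,:2]-r[0])@F.T; print(t,m.sum(),"mean",P.mean(0).round(1),"local min",np.percentile(L,2,axis=0).round(1),"max",np.percentile(L,98,axis=0).round(1),"z",np.percentile(P[:,2],[5,95]).round(1))
red=b&((H<8)|(H>172))&(S>120); st(red&(z>60),"knob"); st(red&(z>103),"knobtop")
st(b&(v>150)&(v<240)&(z>44)&(z<53),"housing")
st(b&(v<95)&(z>38)&(z<50),"fence"); st(b&(v>110)&(v<135)&(z>38)&(z<50),"jaw")
st(b&(u<310)&(u>262)&(v>185)&(v<225)&(z>56),"crankarm")
```

```text
table z 0.7828095739665173
fixture ((568.9102172851562, -71.21385955810547), (96.102783203125, 219.7252197265625), 5.687320709228516)
knob 429 mean [ 615.2 -115.5   99.9] local min [ 34.7 -58.5] max [ 50.4 -42.8] z [ 74.9 110.2]
knobtop 258 mean [ 616.7 -117.3  108.5] local min [ 35.3 -58.8] max [ 50.6 -43.1] z [104.8 110.5]
housing 5659 mean [ 571.8 -121.2   50. ] local min [ -42.2 -103.3] max [41.4 -3. ] z [48.7 51.3]
fence 1094 mean [559.8  19.4  44.8] local min [-24.3  75.1] max [ 24.  102.8] z [43.3 46.2]
jaw 331 mean [565.5 -39.3  44. ] local min [-17.9  27.1] max [17.4 37.1] z [42.1 45.5]
crankarm 559 mean [ 583.8 -126.7   63.6] local min [ -9.3 -68.1] max [ 31.3 -48.7] z [58.9 67.2]
```

Run:
```python
from h import *
c=dict(np.load("w1.npz")); W=cloud(c,(c["p"],R.from_quat(c["q"])))
im=c["color"][165:245,235:345,::-1]; im=np.clip(im.astype(float)*1.8,0,255).astype(np.uint8)
cv2.imwrite("pics/crop.png",cv2.resize(im,None,fx=7,fy=7,interpolation=cv2.INTER_CUBIC))
a=np.radians(5.5); F=np.array([[np.cos(a),np.sin(a)],[-np.sin(a),np.cos(a)]])
L=(W[...,:2]-[568.9,-71.2])@F.T
for v in range(190,222,3): print(v,[(int(round(L[v,u,0])),int(round(L[v,u,1])),int(round(W[v,u,2]))) for u in range(264,306,6)])
print("jaw col",[(v,L[v,281,1].round(1),W[v,281,2].round(0)) for v in range(114,132)])
```

```text
190 [(-19, -43, 50), (-12, -43, 49), (-5, -43, 50), (2, -42, 51), (9, -43, 50), (16, -43, 49), (23, -43, 49)]
193 [(-19, -46, 50), (-12, -46, 50), (-5, -47, 50), (2, -46, 50), (9, -46, 50), (16, -47, 49), (23, -46, 51)]
196 [(-19, -50, 50), (-12, -50, 50), (-5, -49, 54), (2, -49, 54), (9, -50, 50), (16, -50, 50), (23, -50, 49)]
199 [(-19, -54, 50), (-12, -54, 50), (-6, -51, 60), (1, -49, 63), (8, -51, 58), (15, -50, 61), (21, -49, 64)]
202 [(-19, -58, 49), (-12, -56, 53), (-6, -53, 62), (1, -52, 65), (8, -53, 64), (15, -53, 63), (21, -53, 63)]
205 [(-19, -61, 49), (-12, -60, 53), (-6, -56, 66), (1, -56, 65), (8, -56, 65), (15, -57, 63), (22, -57, 61)]
208 [(-19, -65, 50), (-12, -65, 51), (-6, -59, 65), (1, -58, 68), (8, -59, 66), (15, -60, 63), (22, -60, 63)]
211 [(-19, -68, 51), (-12, -68, 51), (-6, -63, 65), (1, -62, 68), (8, -63, 64), (16, -68, 51), (24, -69, 49)]
214 [(-19, -73, 49), (-12, -72, 50), (-6, -67, 65), (1, -67, 64), (9, -72, 51), (17, -73, 49), (24, -73, 50)]
217 [(-19, -76, 51), (-12, -76, 50), (-5, -76, 51), (3, -77, 48), (9, -76, 51), (17, -76, 50), (24, -76, 50)]

[... 193 characters left out ...]
at64(15.0)), (116, np.float64(38.2), np.float64(17.0)), (117, np.float64(37.3), np.float64(20.0)), (118, np.float64(37.3), np.float64(33.0)), (119, np.float64(37.0), np.float64(42.0)), (120, np.float64(36.0), np.float64(43.0)), (121, np.float64(35.0), np.float64(44.0)), (122, np.float64(33.9), np.float64(44.0)), (123, np.float64(32.7), np.float64(43.0)), (124, np.float64(31.7), np.float64(44.0)), (125, np.float64(30.7), np.float64(45.0)), (126, np.float64(29.7), np.float64(46.0)), (127, np.float64(28.7), np.float64(46.0)), (128, np.float64(27.2), np.float64(43.0)), (129, np.float64(25.0), np.float64(34.0)), (130, np.float64(23.9), np.float64(33.0)), (131, np.float64(23.4), np.float64(39.0))]
```

View pics/crop.png

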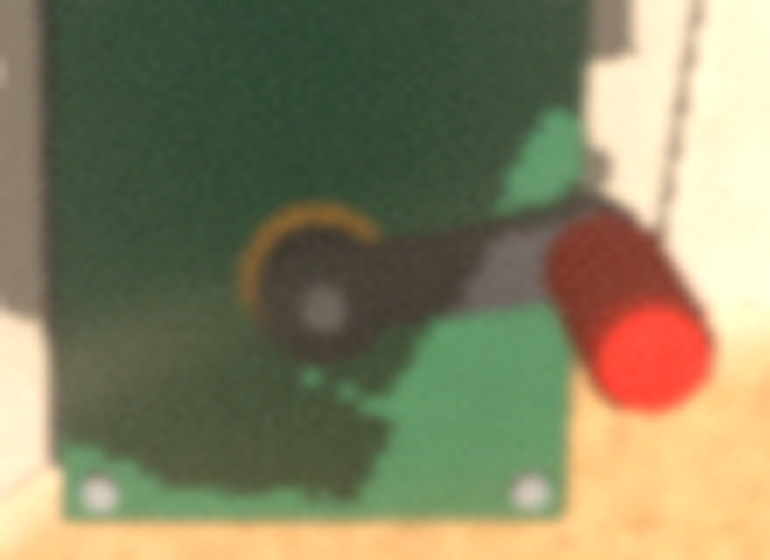

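The shaft disc is at crop (322,305), which is local (0,−59.7) and world about (574.6,−130.6). The nest is at about (563,−11), and the knob is at about (617,−118). Next I go to the bottle.

Request:
{"method": "step_arm", "body": {
  "plan": [
    {"offset": [28.2, -0.6, 9.8], "rot": [0, 0, 0], "gripper": 8.5},
    {"offset": [28.2, -0.6, 9.8], "rot": [0, 0, 0], "gripper": 8.5},
    {"offset": [28.2, -0.6, 9.8], "rot": [0, 0, 0], "gripper": 8.5},
    {"offset": [28.2, -0.6, 9.8], "rot": [0, 0, 0], "gripper": 8.5},
    {"offset": [28.2, -0.6, 9.8], "rot": [0, 0, 0], "gripper": 8.5},
    {"offset": [28.2, -0.6, 9.8], "rot": [0, 0, 0], "gripper": 8.5},
    {"offset": [28.2, -0.6, 9.8], "rot": [0, 0, 0], "gripper": 8.5},
    {"offset": [28.2, -0.6, 9.8], "rot": [0, 0, 0], "gripper": 8.5},
    {"offset": [28.2, -0.6, 9.8], "rot": [0, 0, 0], "gripper": 8.5},
    {"offset": [28.2, -0.6, 9.8], "rot": [0, 0, 0], "gripper": 8.5}
  ]
}}

```text
time_s: 2.65
eef_pos: [512.4, 200.9, 261.3]
ee_rot: [0.0, 0.674, 0.739, 0.0]
force: [-0.4, 0.2, 0.7]
grip_width: 0.995
grip_force: 0.0
```

Run:
```python
from h import *
T=pose(); c=capture("wrist"); W=cloud(c,T); z=W[...,2]
cv2.imwrite("pics/w2.png",c["color"][...,::-1])
near=np.hypot(W[...,0]-511,W[...,1]-202)<32
for lo,hi in((15,62),(70,95),(96,104)):
    m=near&(z>lo)&(z<hi); print(lo,m.sum(),cv2.minEnclosingCircle(W[m][:,:2].astype(np.float32)),W[m].mean(0))
print(off((511,202,108)), sense()["joints"])
```

```text
15 1138 ((511.43768310546875, 204.56016540527344), 19.36079216003418) [510.78346899 213.07807396  49.75343829]
70 446 ((511.2402648925781, 204.37130737304688), 10.222443580627441) [511.03470498 207.75697387  80.41613234]
96 137 ((511.4022216796875, 204.56602478027344), 4.738417625427246) [511.24369053 205.139737   100.11126981]
(array([ 0.1 , -0.14, 15.32]), array([512.4, 201.1, 261.2]), np.float64(95.25)) [ 1.61189049e-01  4.03506167e-01  1.48442949e+00 -1.00044187e-04
  1.25282920e+00  6.96691286e-02]
```

View pics/w2.png

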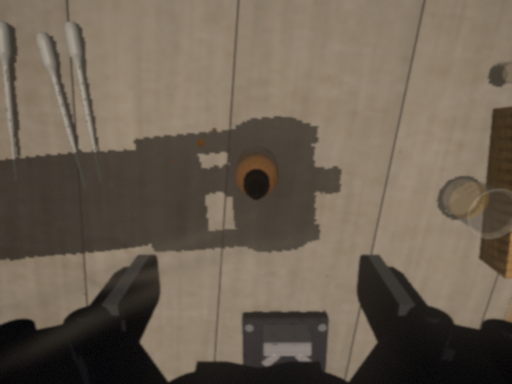

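Bottle axis is at about (511.5,204), seen at (257,180) in the wrist view, clear of everything. I'll descend and grip the body.

Request:
{"method": "step_arm", "body": {
  "plan": [
    {"offset": [0.3, -0.1, 5], "rot": [0, 0, 0], "gripper": 8.5},
    {"offset": [0.3, -0.1, 9], "rot": [0, 0, 0], "gripper": 8.5},
    {"offset": [0.3, -0.1, 12], "rot": [0, 0, 0], "gripper": 8.5},
    {"offset": [0.3, -0.1, 14], "rot": [0, 0, 0], "gripper": 8.5},
    {"offset": [0.3, -0.1, 15.2], "rot": [0, 0, 0], "gripper": 8.5},
    {"offset": [0.3, -0.1, 15.2], "rot": [0, 0, 0], "gripper": 5.5},
    {"offset": [0.3, -0.1, 15.2], "rot": [0, 0, 0], "gripper": 4.5},
    {"offset": [0.3, -0.1, 15.2], "rot": [0, 0, 0], "gripper": 3},
    {"offset": [0.3, -0.1, 15.2], "rot": [0, 0, 0], "gripper": 3},
    {"offset": [0.3, -0.1, 15.2], "rot": [0, 0, 0], "gripper": 3},
    {"offset": [0.3, -0.1, 15.2], "rot": [0, 0, 0], "gripper": 3},
    {"offset": [0.3, -0.1, 15.2], "rot": [0, 0, 0], "gripper": 3}
  ],
  "squeeze": 30
}}

```text
time_s: 3.9
eef_pos: [511.2, 205.4, 110.0]
ee_rot: [0.001, 0.673, 0.739, 0.001]
force: [-0.6, -0.6, 6.9]
grip_width: 0.44
grip_force: 29.9
```

Request:
{"method": "step_arm", "body": {
  "plan": [
    {"offset": [0, 0, -3], "rot": [0, 0, 0], "gripper": 3},
    {"offset": [0, 0, -8], "rot": [0, 0, 0], "gripper": 3},
    {"offset": [-3, 0.4, -9], "rot": [0, 0, 0], "gripper": 3},
    {"offset": [-7, 1, -9], "rot": [0, 0, 0], "gripper": 3},
    {"offset": [-11.5, 1.7, -9], "rot": [0, 0, 0], "gripper": 3},
    {"offset": [-16, 2.4, -9], "rot": [0, 0, 0], "gripper": 3},
    {"offset": [-19.5, 2.9, -9], "rot": [0, 0, 0], "gripper": 3},
    {"offset": [-21.5, 3.1, -9], "rot": [0, 0, 0], "gripper": 3},
    {"offset": [-22, 3.2, -9], "rot": [0, 0, 0], "gripper": 3},
    {"offset": [-22, 3.2, -9], "rot": [0, 0, 0], "gripper": 3},
    {"offset": [-22, 3.2, -9], "rot": [0, 0, 0], "gripper": 3},
    {"offset": [-22, 3.2, -9], "rot": [0, 0, 0], "gripper": 3}
  ]
}}

```text
time_s: 5.1
eef_pos: [562.9, -9.5, 198.8]
ee_rot: [-0.0, 0.673, 0.74, 0.0]
force: [0.3, 0.5, 0.0]
grip_width: 0.44
grip_force: 30.4
```

Run:
```python
from h import *
T=pose(); c=capture("wrist"); W=cloud(c,T); z=W[...,2]
cv2.imwrite("pics/w3.png",c["color"][...,::-1])
print(off((563.1,-10.7,124)),sense()["force"],sense()["grip_width"],sense()["joints"])
a=np.radians(5.5); F=np.array([[np.cos(a),np.sin(a)],[-np.sin(a),np.cos(a)]]); L=(W[...,:2]-[568.9,-71.2])@F.T
n=(abs(L[...,0])<30)
m=n&(L[...,1]>65)&(L[...,1]<115)&(z>40)&(z<48); print("fence",m.sum(),np.percentile(L[m],[1,99],axis=0).round(1) if m.any() else 0)
m=n&(L[...,1]>20)&(L[...,1]<45)&(z>40)&(z<48); print("jaw",m.sum(),np.percentile(L[m],[1,99],axis=0).round(1) if m.any() else 0)
pb=(W-T[0])@T[1].as_matrix(); m=(abs(pb[...,0])<40)&(abs(pb[...,1])<20)&(pb[...,2]>20)&(pb[...,2]<110)
for lo,hi in((20,35),(45,60),(60,75),(75,100)):
    k=m&(pb[...,2]>lo)&(pb[...,2]<hi); print(lo,k.sum(),pb[k].mean(0).round(1) if k.any() else 0, pb[k].max(0).round(1) if k.any() else 0)
```

```text
(array([-0.1 ,  0.01,  7.48]), array([562.9,  -9.7, 198.8]), np.float64(95.45)) [ 0.01662885 -0.69725543 -0.76186934] 0.44302022126068386 [-2.25256700e-01  4.95396768e-01  1.51923477e+00  7.82579359e-05
  1.12699494e+00 -3.20401536e-01]
fence 2599 [[-25.1  74.8]
 [ 24.2 103.8]]
jaw 0 0
20 2673 [ 2.8 -1.2 29.9] [12.9 20.  35. ]
45 3832 [ 6.6  0.2 53.5] [17.5 20.  60. ]
60 1569 [12.5  0.6 66.1] [18.8 19.9 75. ]
75 1167 [15.2  0.4 86.7] [ 18.9  19.5 100. ]
```

View pics/w3.png

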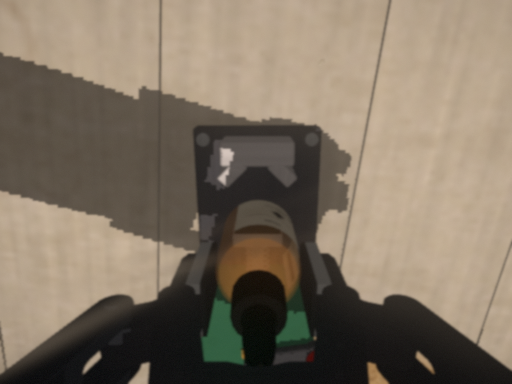

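The bottle is held upright and centred between the pads, above the nest, with the fence at (255,160) confirmed. I'll lower it.

Request:
{"method": "step_arm", "body": {
  "plan": [
    {"offset": [-0.1, 0, 2.5], "rot": [0, 0, 0], "gripper": 3},
    {"offset": [-0.1, 0, 4.5], "rot": [0, 0, 0], "gripper": 3},
    {"offset": [-0.1, 0, 6], "rot": [0, 0, 0], "gripper": 3},
    {"offset": [-0.1, 0, 6.8], "rot": [0, 0, 0], "gripper": 3},
    {"offset": [-0.1, 0, 7.2], "rot": [0, 0, 0], "gripper": 3},
    {"offset": [-0.1, 0, 7.2], "rot": [0, 0, 0], "gripper": 3},
    {"offset": [-0.1, 0, 7.2], "rot": [0, 0, 0], "gripper": 3}
  ]
}}

```text
time_s: 5.85
eef_pos: [563.5, -11.7, 127.4]
ee_rot: [0.001, 0.673, 0.74, 0.0]
force: [0.5, -0.5, 0.5]
grip_width: 0.442
grip_force: 30.4
```

Request:
{"method": "step_arm", "body": {
  "plan": [
    {"offset": [0.05, 0, 0.2], "rot": [0, 0, 0], "gripper": 3},
    {"offset": [0.05, 0, 0.3], "rot": [0, 0, 0], "gripper": 3},
    {"offset": [0.05, 0, 0.4], "rot": [0, 0, 0], "gripper": 3},
    {"offset": [0.05, 0, 0.4], "rot": [0, 0, 0], "gripper": 3}
  ]
}}

```text
time_s: 6.25
eef_pos: [563.3, -11.2, 124.0]
ee_rot: [0.0, 0.673, 0.74, 0.0]
force: [-4.4, -0.0, 10.7]
grip_width: 0.441
grip_force: 31.5
```

Request:
{"method": "step_arm", "body": {
  "plan": [
    {"offset": [0, 0, -0.15], "rot": [0, 0, 0], "gripper": 3},
    {"offset": [0, 0, -0.15], "rot": [0, 0, 0], "gripper": 4.5},
    {"offset": [0, 0, -0.15], "rot": [0, 0, 0], "gripper": 6},
    {"offset": [0, 0, -0.15], "rot": [0, 0, 0], "gripper": 7},
    {"offset": [0, 0, -0.15], "rot": [0, 0, 0], "gripper": 7},
    {"offset": [0, 0, -2], "rot": [0, 0, 0], "gripper": 7},
    {"offset": [0, 0, -6], "rot": [0, 0, 0], "gripper": 7},
    {"offset": [0, 0, -11], "rot": [0, 0, 0], "gripper": 7},
    {"offset": [-4, 0, -16], "rot": [0, 0, 0], "gripper": 7},
    {"offset": [-8, 0, -16], "rot": [0, 0, 0], "gripper": 7},
    {"offset": [-8, 0, -16], "rot": [0, 0, 0], "gripper": 7},
    {"offset": [-8, 0, -16], "rot": [0, 0, 0], "gripper": 7}
  ]
}}

```text
time_s: 7.45
eef_pos: [570.5, -91.6, 282.5]
ee_rot: [-0.0, 0.674, 0.739, 0.0]
force: [-0.1, 0.2, -1.0]
grip_width: 0.82
grip_force: 0.0
```

Run:
```python
from h import *
T=pose(); c=capture("wrist"); W=cloud(c,T); z=W[...,2]
cv2.imwrite("pics/w4.png",c["color"][...,::-1])
hsv=cv2.cvtColor(c["color"],cv2.COLOR_RGB2HSV).astype(int); H,S,V=hsv[...,0],hsv[...,1],hsv[...,2]
m=((H<8)|(H>172))&(S>120)&(z>103)&(z<115); print("knobtop",m.sum(),cv2.minEnclosingCircle(W[m][:,:2].astype(np.float32)),W[m].mean(0))
n=np.hypot(W[...,0]-563,W[...,1]+11)<35
for lo,hi in((85,112),(112,120)):
    m=n&(z>lo)&(z<hi); print("bottle",m.sum(),cv2.minEnclosingCircle(W[m][:,:2].astype(np.float32)),np.nanmax(z[m]))
print(off((617,-118,140)),sense()["joints"])
```

```text
knobtop 387 ((616.9199829101562, -117.42789459228516), 8.782254219055176) [ 616.71087305 -116.68940224  108.43722511]
bottle 477 ((563.5543823242188, -12.783726692199707), 10.139029502868652) 111.94108182443054
bottle 144 ((563.67138671875, -12.705589294433594), 4.515201568603516) 117.8607818164943
(array([-3.17,  4.4 , 14.21]), array([570.4, -90.6, 282.1]), np.float64(95.35)) [-3.60429932e-01  4.45537385e-01  1.36562732e+00  2.53171028e-04
  1.33165590e+00 -4.53843481e-01]
```

View pics/w4.png

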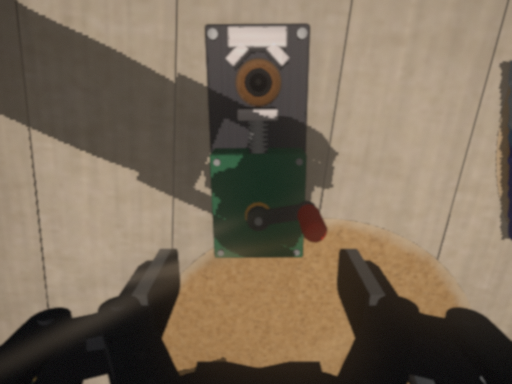

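The bottle stands upright in the nest, bulb at (259,82) and axis (563.6,−12.7). The knob is at about (617,−117.5). Next I grip the knob.

Request:
{"method": "step_arm", "body": {
  "plan": [
    {"offset": [-3.1, 4.4, 2], "rot": [0, 0, 0], "gripper": 5},
    {"offset": [-3.1, 4.4, 6], "rot": [0, 0, 0], "gripper": 5},
    {"offset": [-3.1, 4.4, 10], "rot": [0, 0, 0], "gripper": 5},
    {"offset": [-3.1, 4.4, 12.5], "rot": [0, 0, 0], "gripper": 5},
    {"offset": [-3.1, 4.4, 13.7], "rot": [0, 0, 0], "gripper": 5},
    {"offset": [-3.1, 4.4, 13.7], "rot": [0, 0, 0], "gripper": 5},
    {"offset": [-3.1, 4.4, 13.7], "rot": [0, 0, 0], "gripper": 5}
  ]
}}

```text
time_s: 8.2
eef_pos: [617.9, -117.3, 147.1]
ee_rot: [0.001, 0.673, 0.74, 0.0]
force: [0.5, -0.6, 0.6]
grip_width: 0.588
grip_force: 0.0
```

Request:
{"method": "step_arm", "body": {
  "plan": [
    {"offset": [0, 0, 0], "rot": [0, 0, 0], "gripper": 3},
    {"offset": [0, 0, 0], "rot": [0, 0, 0], "gripper": 1.5},
    {"offset": [0, 0, 0], "rot": [0, 0, 0], "gripper": 1.5},
    {"offset": [0, 0, 0], "rot": [0, 0, 0], "gripper": 1.5},
    {"offset": [0, 0, 0], "rot": [0, 0, 0], "gripper": 1.5},
    {"offset": [0, 0, 0], "rot": [0, 0, 0], "gripper": 1.5}
  ],
  "squeeze": 40
}}

```text
time_s: 8.8
eef_pos: [617.5, -117.9, 147.1]
ee_rot: [0.001, 0.673, 0.739, 0.0]
force: [-2.9, 0.3, 6.5]
grip_width: 0.221
grip_force: 39.0
```

Request:
{"method": "step_arm", "body": {
  "plan": [
    {"offset": [-0.2, 0.04, 0], "rot": [0, 0, 0], "gripper": 1.5},
    {"offset": [-0.41, 0.06, 0], "rot": [0, 0, 0], "gripper": 1.5},
    {"offset": [-0.63, 0.08, 0], "rot": [0, 0, 0], "gripper": 1.5},
    {"offset": [-0.86, 0.08, 0], "rot": [0, 0, 0], "gripper": 1.5},
    {"offset": [-1.31, 0.06, 0], "rot": [0, 0, 0], "gripper": 1.5},
    {"offset": [-1.31, 0.06, 0], "rot": [0, 0, 0], "gripper": 1.5},
    {"offset": [-1.31, 0.06, 0], "rot": [0, 0, 0], "gripper": 1.5}
  ]
}}

```text
time_s: 9.5
eef_pos: [619.0, -130.9, 147.1]
ee_rot: [0.0, 0.673, 0.739, -0.0]
force: [-4.3, -0.2, 7.5]
grip_width: 0.221
grip_force: 39.2
```

Request:
{"method": "step_arm", "body": {
  "plan": [
    {"offset": [-0.43, -0.12, 0], "rot": [0, 0, 0], "gripper": 1.5},
    {"offset": [-0.87, -0.23, 0], "rot": [0, 0, 0], "gripper": 1.5},
    {"offset": [-1.28, -0.38, 0], "rot": [0, 0, 0], "gripper": 1.5},
    {"offset": [-1.68, -0.57, 0], "rot": [0, 0, 0], "gripper": 1.5},
    {"offset": [-1.68, -0.57, 0], "rot": [0, 0, 0], "gripper": 1.5},
    {"offset": [-1.68, -0.57, 0], "rot": [0, 0, 0], "gripper": 1.5}
  ]
}}

```text
time_s: 10.1
eef_pos: [615.0, -147.7, 147.1]
ee_rot: [0.0, 0.673, 0.739, 0.0]
force: [-4.9, 2.8, 6.7]
grip_width: 0.222
grip_force: 39.2
```

```bash
cat > k.py <<'E'
from h import *
import sys
C=np.array([574.6,-130.6]); Y=np.radians(5.5); s=sense(); p,q=pose(); d=p[:2]-C
th=np.arctan2(d[1],d[0])-Y; th=(th+1)%(2*np.pi)-1; th=th-2*np.pi if th>1 else th
r=d/np.hypot(*d); t=np.array([-r[1],r[0]])  # ccw: force along +t resists
f=np.array(s["force"]); print(f"t {s['time_s']:.2f} phi {0.35-th:.3f} r {np.hypot(*d):.1f} resist {f[:2]@t:.2f} radial {f[:2]@r:.2f} fz {f[2]:.1f} grip {s['grip_width']:.3f} q6 {s['joints'][5]:.2f}")
for dp in (.05,.1,.15,.2,.25,.3,.4,.5):
    a=th-dp+Y; w=np.append(C+float(sys.argv[1])*np.array([np.cos(a),np.sin(a)])-p[:2],0); o=w@q.as_matrix()/10
    print(dp,o[:2].round(2),end="; ")
E
python3 k.py 44.5
```

```text
t 10.10 phi 0.846 r 43.9 resist 0.69 radial -5.60 fz 6.7 grip 0.222 q6 -0.51
0.05 [-0.22 -0.06]; 0.1 [-0.41 -0.18]; 0.15 [-0.59 -0.31]; 0.2 [-0.76 -0.44]; 0.25 [-0.93 -0.59]; 0.3 [-1.09 -0.75]; 0.4 [-1.39 -1.08]; 0.5 [-1.65 -1.44];
```

Request:
{"method": "step_arm", "body": {
  "plan": [
    {"offset": [-0.2, -0.1, 0], "rot": [0, 0, 0], "gripper": 1.5},
    {"offset": [-0.39, -0.22, 0], "rot": [0, 0, 0], "gripper": 1.5},
    {"offset": [-0.56, -0.36, 0], "rot": [0, 0, 0], "gripper": 1.5},
    {"offset": [-0.72, -0.5, 0], "rot": [0, 0, 0], "gripper": 1.5},
    {"offset": [-0.72, -0.5, 0], "rot": [0, 0, 0], "gripper": 1.5}
  ]
}}

```text
time_s: 10.6
eef_pos: [611.3, -154.2, 147.1]
ee_rot: [0.0, 0.673, 0.74, 0.001]
force: [2.3, 8.7, 5.1]
grip_width: 0.221
grip_force: 39.2
```

```bash
python3 k.py 44
```

```text
t 10.60 phi 1.018 r 43.7 resist 8.59 radial -2.74 fz 5.1 grip 0.221 q6 -0.53
0.05 [-0.19 -0.11]; 0.1 [-0.35 -0.26]; 0.15 [-0.51 -0.42]; 0.2 [-0.65 -0.58]; 0.25 [-0.79 -0.75]; 0.3 [-0.92 -0.93]; 0.4 [-1.15 -1.31]; 0.5 [-1.35 -1.7 ];
```

Request:
{"method": "step_arm", "body": {
  "plan": [
    {"offset": [-0.17, -0.14, 0], "rot": [0, 0, 0], "gripper": 1.5},
    {"offset": [-0.33, -0.3, 0], "rot": [0, 0, 0], "gripper": 1.5},
    {"offset": [-0.33, -0.3, 0], "rot": [0, 0, 0], "gripper": 1.5}
  ]
}}

```text
time_s: 10.9
eef_pos: [608.7, -157.8, 147.1]
ee_rot: [0.0, 0.673, 0.74, 0.001]
force: [1.4, 8.3, 5.0]
grip_width: 0.22
grip_force: 39.1
```

```bash
python3 k.py 44
```

```text
t 10.90 phi 1.120 r 43.6 resist 7.34 radial -4.07 fz 5.0 grip 0.220 q6 -0.54
0.05 [-0.18 -0.13]; 0.1 [-0.33 -0.29]; 0.15 [-0.46 -0.47]; 0.2 [-0.59 -0.64]; 0.25 [-0.71 -0.83]; 0.3 [-0.82 -1.02]; 0.4 [-1.02 -1.41]; 0.5 [-1.17 -1.83];
```

Request:
{"method": "step_arm", "body": {
  "plan": [
    {"offset": [-0.15, -0.16, 0], "rot": [0, 0, 0], "gripper": 1.5},
    {"offset": [-0.29, -0.34, 0], "rot": [0, 0, 0], "gripper": 1.5},
    {"offset": [-0.29, -0.34, 0], "rot": [0, 0, 0], "gripper": 1.5}
  ]
}}

```text
time_s: 11.2
eef_pos: [605.4, -161.4, 147.1]
ee_rot: [0.0, 0.673, 0.739, 0.001]
force: [0.9, 6.2, 6.3]
grip_width: 0.221
grip_force: 39.1
```

```bash
python3 k.py 44
```

```text
t 11.20 phi 1.231 r 43.6 resist 5.02 radial -3.79 fz 6.3 grip 0.221 q6 -0.54
0.05 [-0.17 -0.15]; 0.1 [-0.29 -0.33]; 0.15 [-0.41 -0.51]; 0.2 [-0.52 -0.7 ]; 0.25 [-0.62 -0.9 ]; 0.3 [-0.71 -1.1 ]; 0.4 [-0.86 -1.52]; 0.5 [-0.96 -1.94];
```

Request:
{"method": "step_arm", "body": {
  "plan": [
    {"offset": [-0.13, -0.18, 0], "rot": [0, 0, 0], "gripper": 1.5},
    {"offset": [-0.25, -0.36, 0], "rot": [0, 0, 0], "gripper": 1.5},
    {"offset": [-0.25, -0.36, 0], "rot": [0, 0, 0], "gripper": 1.5}
  ]
}}

```text
time_s: 11.5
eef_pos: [601.8, -164.7, 147.0]
ee_rot: [0.0, 0.673, 0.739, 0.001]
force: [-1.8, 4.4, 5.3]
grip_width: 0.22
grip_force: 39.2
```

```bash
python3 k.py 44
```

```text
t 11.50 phi 1.343 r 43.6 resist 1.37 radial -4.56 fz 5.3 grip 0.220 q6 -0.55
0.05 [-0.15 -0.17]; 0.1 [-0.26 -0.36]; 0.15 [-0.35 -0.56]; 0.2 [-0.44 -0.76]; 0.25 [-0.52 -0.96]; 0.3 [-0.58 -1.17]; 0.4 [-0.68 -1.6 ]; 0.5 [-0.74 -2.04];
```

Request:
{"method": "step_arm", "body": {
  "plan": [
    {"offset": [-0.12, -0.19, 0], "rot": [0, 0, 0], "gripper": 1.5},
    {"offset": [-0.22, -0.38, 0], "rot": [0, 0, 0], "gripper": 1.5},
    {"offset": [-0.22, -0.38, 0], "rot": [0, 0, 0], "gripper": 1.5}
  ]
}}

```text
time_s: 11.8
eef_pos: [597.9, -167.5, 147.0]
ee_rot: [0.0, 0.673, 0.739, 0.0]
force: [-4.1, 2.5, 6.7]
grip_width: 0.221
grip_force: 39.3
```

```bash
python3 k.py 44
```

```text
t 11.80 phi 1.452 r 43.6 resist -2.11 radial -4.25 fz 6.7 grip 0.221 q6 -0.56
0.05 [-0.13 -0.18]; 0.1 [-0.21 -0.39]; 0.15 [-0.29 -0.59]; 0.2 [-0.35 -0.8 ]; 0.25 [-0.4  -1.02]; 0.3 [-0.45 -1.23]; 0.4 [-0.5  -1.67]; 0.5 [-0.51 -2.11];
```

Request:
{"method": "step_arm", "body": {
  "plan": [
    {"offset": [-0.1, -0.2, 0], "rot": [0, 0, 0], "gripper": 1.5},
    {"offset": [-0.18, -0.41, 0], "rot": [0, 0, 0], "gripper": 1.5},
    {"offset": [-0.18, -0.41, 0], "rot": [0, 0, 0], "gripper": 1.5}
  ]
}}

```text
time_s: 12.1
eef_pos: [594.2, -169.6, 147.0]
ee_rot: [0.0, 0.673, 0.739, 0.0]
force: [-1.8, 3.3, 5.9]
grip_width: 0.224
grip_force: 39.3
```

```bash
python3 k.py 44
```

```text
t 12.10 phi 1.552 r 43.6 resist -0.11 radial -3.72 fz 5.9 grip 0.224 q6 -0.56
0.05 [-0.11 -0.19]; 0.1 [-0.18 -0.4 ]; 0.15 [-0.23 -0.62]; 0.2 [-0.27 -0.83]; 0.25 [-0.3  -1.05]; 0.3 [-0.33 -1.27]; 0.4 [-0.33 -1.71]; 0.5 [-0.3  -2.15];
```

Resistance reached 8.6 N, fell to zero at about 1.38 rad, pulled ahead, and is now near zero. That puts the cam in the dwell, so I release and lift.

Request:
{"method": "step_arm", "body": {
  "plan": [
    {"offset": [0, 0, 0], "rot": [0, 0, 0], "gripper": 2.6},
    {"offset": [0, 0, 0], "rot": [0, 0, 0], "gripper": 4},
    {"offset": [0, 0, 0], "rot": [0, 0, 0], "gripper": 5},
    {"offset": [0, 0, 0], "rot": [0, 0, 0], "gripper": 5},
    {"offset": [0, 0, -2], "rot": [0, 0, 0], "gripper": 5},
    {"offset": [0, 0, -6], "rot": [0, 0, 0], "gripper": 5},
    {"offset": [0, 0, -10], "rot": [0, 0, 0], "gripper": 5},
    {"offset": [0, 0, -14], "rot": [0, 0, 0], "gripper": 5},
    {"offset": [3, -2, -17], "rot": [0, 0, 0], "gripper": 5},
    {"offset": [6, -2, -17], "rot": [0, 0, 0], "gripper": 5},
    {"offset": [6, -2, -17], "rot": [0, 0, 0], "gripper": 5},
    {"offset": [6, -2, -17], "rot": [0, 0, 0], "gripper": 5}
  ]
}}

```text
time_s: 13.3
eef_pos: [568.6, -111.8, 315.7]
ee_rot: [0.0, 0.673, 0.74, -0.0]
force: [-0.1, -0.7, 0.2]
grip_width: 0.586
grip_force: 0.0
```

Run:
```python
from h import *
T=pose(); c=capture("wrist"); W=cloud(c,T); z=W[...,2]
cv2.imwrite("pics/w5.png",c["color"][...,::-1])
hsv=cv2.cvtColor(c["color"],cv2.COLOR_RGB2HSV).astype(int); H,S,V=hsv[...,0],hsv[...,1],hsv[...,2]
m=((H<8)|(H>172))&(S>120)&(z>103)&(z<115); k=cv2.minEnclosingCircle(W[m][:,:2].astype(np.float32)); print("knobtop",m.sum(),k)
d=np.array(k[0])-[574.6,-130.6]; print("phi",.35+np.radians(5.5)-np.arctan2(d[1],d[0]))
n=np.hypot(W[...,0]-563,W[...,1]+8)<40
for lo,hi in((85,112),(112,120)):
    m=n&(z>lo)&(z<hi); print("bottle",m.sum(),cv2.minEnclosingCircle(W[m][:,:2].astype(np.float32)),np.nanmax(z[m]))
print(T[0],sense()["time_s"])
```

```text
knobtop 80 ((593.8856811523438, -168.8177947998047), 8.257122993469238)
phi 1.5494481241554205
bottle 437 ((563.0441284179688, -6.940561294555664), 10.076879501342773) 111.94803701222588
bottle 119 ((562.85888671875, -6.693813323974609), 4.466398239135742) 117.91622778695077
[ 568.58723715 -111.76369153  315.67874225] 13.35
```

View pics/w5.png

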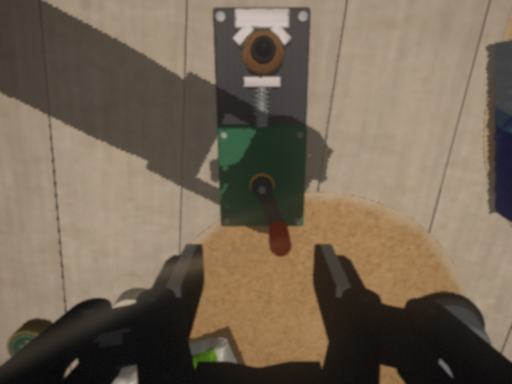

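The wrist view shows the bottle upright and pushed into the V at (263,50), with the jaw tight against it at (262,82). The crank has stayed put since release, with the knob at (280,240) and the angle about 1.55. I'm handing in.

```bash
python3 -c "
from rig import *
print(finish_job())"
```

```text
the job is handed in; nothing more can be done
None
```

The bottle stands upright in the nest with the jaw pressing it into the V fence; the crank went over the hump, stayed at about 1.55 rad in the dwell for roughly a second after I let go, and the job is handed in at 13.4 s.

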